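Hang the big dipper on the rail in the specimen store

ROBOT

A 6-joint arm with a two-finger parallel gripper is mounted at the origin on the work surface. World frame = base frame: x ahead of the robot, y to its left, z up, the work surface at z = 0. Lengths are in m, angles in rad, forces in N, time in s.
With the tool pointing down it reaches from about 0.225 to 0.875 m from the base axis. Payload 3.4 kg.
Tool frame: the origin (TCP) lies on the centre line of the jaws, within the pads' length; the fingertips stand 11 mm ahead of it and the grasp point (between the pads) lies 8 mm behind it; z points along the fingers, y is the line along which they close (so a half turn about z gives the same grasp; the last joint's range is limited). The gripper opens to 85 mm and grips with 20 to 120 N. Pads are 22 mm wide; open, the fingers measure 114 mm over their backs; the gripper's body (76 mm by 85 mm) begins 54 mm behind the grasp point. The pads swing forward as they close: fully open they stand 13 mm farther back than shut.
Start: joints at [1.091, 0.276, 1.505, -0, 1.361, -0.121], TCP at [0.202, 0.538, 0.242] pointing down, gripper open.
Joint ranges: [-2.89, 2.89], [-0.75, 2.08], [0.22, 2.7], [-1.18, 4.32], [0.11, 2.71], [-2.7, 2.7]. Speed limits (rad/s): [2.57, 2.57, 3.14, 3.14, 3.14, 3.14].

INTERFACE

Orientations are given as a unit quaternion [w, x, y, z].
In Python, from rig import manip, eyes, job gives the robot as it stands.
- The arm moves only by the tool drive_tool, never from a script. Its argument "rows" is a list of rows, each a list of 3 entries, a list of its own where there are three numbers: the turn, a rotation vector about the world's x, y, z in rad, then the shift along the world's x, y, z in cm, then the finger opening in cm, from 0 to 8.54. A call has 1 to 8 rows; each row shifts and turns the commanded pose from where the row before left it; what a row does not reach is not made up. A row lasts 1/8 s, in which the tool goes at most 62.5 mm and 10.7 degrees, less where a joint would pass 70% of its speed; a pose out of reach is approached as far as the arm can. A call is refused whole if a number of a shift passes 6.25 or a number of a turn 0.188, either way. A call with a gripper value outside its range is refused whole. The fingers move at their own pace and stop on an object; "force" is the grip in N (left out, the last holds). Time passes only in rows, so rows that do not move let the fingers close. It gives the time, the measured TCP pose, the force, the opening and the grip force at its end, in the units of the state.
- manip.get_state(): the state, without advancing time (a new reading comes with each control period).
- eyes.get_image(name): name is "scene" or "side" or "wrist"; returns the picture (400x640x3 uint8, red, green, blue); there is no depth.
- eyes.get_calibration(name): a dict with "camera_matrix" (3x3 intrinsics, pixels), "k1" (the pictures are not rectified: a ray, as slopes to the right and down, at radius r is drawn at 1 + k1 r^2 times it, then the intrinsics apply), "view" (4x4, takes a point from world to camera coordinates). Camera axes: x right, y up, looking along -z (the intrinsics and any distortion apply to the point x, -y, -z); pixel columns grow to the right and rows downward; lengths in m; the calibration is good to about 2 mm. A picture is of the moment at which its call begins: read the wrist's pose just before it. get_calibration takes no time and is no camera call; for the wrist camera it gives the pose at the moment of the call.
- job.sign_off(): hands the job in; it is judged then, once.
The state is a dict: "clock": time; "qpos": joint angles; "qd": joint speeds; "effort": joint torques, N m; "position": TCP position; "ee_rot": TCP orientation; "contact_force": force on the tool from outside, world axes, zero at the start; "moment": the same for the moment, N m; "width": finger opening in m; "gripper_force": force on a finger pad.
Only numpy, scipy, OpenCV 4.12 (cv2) and the standard library are available. Lean on these libraries where they do the work, as an engineer would, in place of code of your own. Each camera call takes 0.05 s, during which the arm holds its last target. There are 200 camera calls.

TASK

Hang the larger of the two steel dippers by its hook on the bar of the rail stand, near the middle of the bar. Its cup sits off to one side, so lower it until the bar carries it and let go slowly, without dropping it or letting it swing up past 45 degrees, and wait until it hangs all but still. Leave the small dipper and the specimen jar standing where they are.

Things in the scene. Friction and masses are not known exactly. Their poses are not given: they have to be found in the camera images.
- dipper: Larger steel dipper, 190 to 310 g, standing on its cup. Origin: inner top of its hook, 180 mm above its underside; z up. Handle: bar 10 mm (x) by 20 mm (y), axis at x=-23 mm, up to z=+60 mm. Hook on its +x side: 20 mm wide strip, 4 mm thick, roof-shaped: two flats sloping 45 degrees down to x=+-18 mm, then straight down to a flared tip (z=-42 mm, x to +29 mm), open below. Cup on the -x side: 60 mm wide, 50 mm high, centre x=-56 mm.
- dipper_stub (a point): The grip point of the larger dipper: on the handle's axis, 40 mm above the inner top of the hook and 20 mm below the handle's top end; axes as the dipper's. The plain stub above the hook (10 by 20 mm, from 5 to 60 mm above the hook's inner top) is gripped from above. Hung free, the dipper settles leaning 15 to 30 degrees: cup swung in under the bar, stub out to its -x side. Let go suddenly, it swings for seconds.
- bar_mid (a point): Middle of the rail stand's level bar, on the bar's axis, 235 mm above the table. The bar is a steel rod, 18 mm diameter, 320 mm long, along this point's y (x level across it, z up), between two posts 22 mm thick and 247 mm high at y = +-160 mm on round feet of 64 mm. Fixed to the table; nothing is under the bar. The dipper may hang with its cup on either side.
- small_dipper: The smaller steel dipper, same form, to be left alone: cup 44 mm across and 35 mm high, 145 mm tall in all. Its origin is the inner top of its hook, 100 mm above the table; the handle's axis is at x = -14 mm, the cup centred at x = -39 mm.
- jar: A closed specimen jar, 72 mm diameter and 120 mm tall, to be left alone. Origin at the centre of its underside, z up.
There are look-alikes about, which are no part of the job. Leave any purple, red or yellow look-alike of the dipper alone.

How it is judged:
At the end, for the whole second after the job is handed in: The large dipper hangs by its hook on the bar, the inner top of the hook within 20 mm across the bar, within 60 mm of the bar's middle along it and from 2 mm below to 22 mm above the bar's axis, leaning less than 0.7 rad, hanging all but still (under 0.05 m/s and 1.0 rad/s) (x of dipper in the frame of bar_mid between -0.02 and 0.02 m and y of dipper in the frame of bar_mid between -0.06 and 0.06 m and z of dipper in the frame of bar_mid between -0.002 and 0.022 m and linear speed of dipper below 0.05 m/s and angular speed of dipper below 1 rad/s and angle between dipper's own z axis and vertical below 0.7 rad); the robot touches nothing.
It fails at once if the large dipper leans or swings more than 45 degrees from upright (angle between dipper's own z axis and vertical above 0.79 rad).
It fails at once if the large dipper is dropped at the bar (faster than 0.6 m/s with no finger on it, within 150 mm of the bar's middle) (contact force between the fingers and dipper below 0.05 N and distance between dipper and bar_mid below 0.15 m and linear speed of dipper above 0.6 m/s).
It fails at once if the small dipper is moved more than 30 mm or tipped over (distance of small_dipper from where it was at the start of the episode above 0.03 m or angle between small_dipper's own z axis and vertical above 0.4 rad).
It fails at once if the jar is moved more than 30 mm or tipped over (distance of jar from where it was at the start of the episode above 0.03 m or angle between jar's own z axis and vertical above 0.4 rad).
It also fails if it takes over 64 s, if anything falls off the work surface, if the arm or the gripper's body presses on something with over 40 N, if the wrist force passes 120 N, or if a joint passes its speed limit or range.

## Working session

There is one attempt and no reset: what is moved stays moved. The work goes in short steps, Python scripts to look and compute and a tool call to move; the robot and the scene stay as the last step left them, time stands still between calls to the robot, and variables do not carry over. Pictures are saved under pics/ and viewed, at most 13 in all, crops included, and the job is handed in when it is done.

Besides the shell and the picture viewer there is one more tool, called after ">>>" as name(argument=value, ...) on one line, values as JSON. drive_tool: Moves the arm, as the interface text tells. Its arguments: {"type":"object","properties":{"rows":{"type":"array"},"force":{"type":"number"}},"required":["rows"]}

```bash
mkdir -p pics; cat > h.py <<'E'
import numpy as np, cv2
from rig import manip, eyes, job
def save(n,f):
    im=eyes.get_image(n); cv2.imwrite(f,im[:,:,::-1]); return im
def proj(n,P,c=None):
    c=c or eyes.get_calibration(n); V=np.array(c['view']);K=np.array(c['camera_matrix'])
    P=np.atleast_2d(P); p=P@V[:3,:3].T+V[:3,3]; s=np.c_[p[:,0]/-p[:,2],-p[:,1]/-p[:,2]]
    s=s*(1+c['k1']*(s**2).sum(1,keepdims=True)); return s@K[:2,:2].T+K[:2,2]
def onz(n,uv,z,c=None):
    from scipy.optimize import fsolve
    return np.r_[fsolve(lambda q:proj(n,[q[0],q[1],z],c)[0]-uv,[0.5,0.]),z]
E
python3 - <<'E'
from h import *
a=save('scene','pics/scene.png');b=save('side','pics/side.png')
for n in('scene','side'):
    c=eyes.get_calibration(n);V=np.array(c['view']);print(n,-V[:3,:3].T@V[:3,3],V[2,:3],c['k1'],c['camera_matrix'])
print(manip.get_state())
E
```

```text
scene [1.03768237 0.437356   0.71973658] [0.54485261 0.57692365 0.60851847] 0.023044509541828052 [[427.62561948   0.         319.20226521]
 [  0.         427.62561948 200.17109795]
 [  0.           0.           1.        ]]
side [ 0.49631173 -0.65374755  0.69186018] [-0.05479122 -0.7199509   0.69185882] 0.01723672099639983 [[364.68666635   0.         319.47992034]
 [  0.         364.68666635 199.67469733]
 [  0.           0.           1.        ]]
{'clock': 0.1, 'qpos': array([ 1.09102658e+00,  2.76534177e-01,  1.50605639e+00,  2.56159937e-05,
        1.36069996e+00, -1.20989108e-01]), 'qd': array([ 4.39550531e-05, -7.77808988e-04, -2.14744377e-03,  1.10875785e-03,
        9.63562523e-04, -1.57232678e-04]), 'effort': array([ 1.69413532e-03, -4.17698801e+01, -2.46404600e+01, -1.84362702e-04,
        5.84978086e-03,  2.68296668e-05]), 'position': array([0.20167097, 0.53796557, 0.24150495]), 'ee_rot': array([-2.63149930e-04,  1.78432285e-01,  9.83951827e-01, -8.07222404e-04]), 'contact_force': array([ 0.01455447, -0.81793801,  0.50627439]), 'moment': array([ 0.02046213,  0.02502225, -0.01206873]), 'gripper_force': 0.0, 'width': 0.08556966509508612}
```

View pics/scene.png

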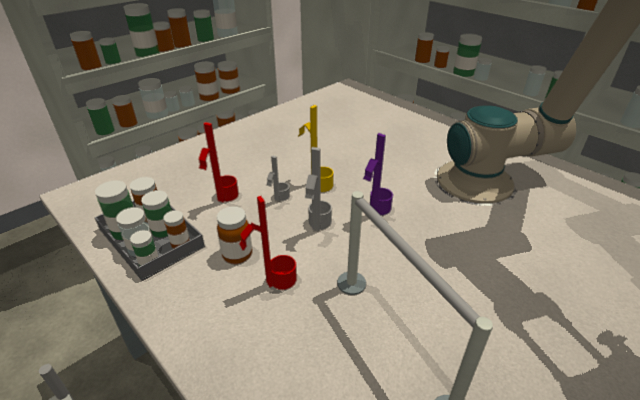

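View pics/side.png

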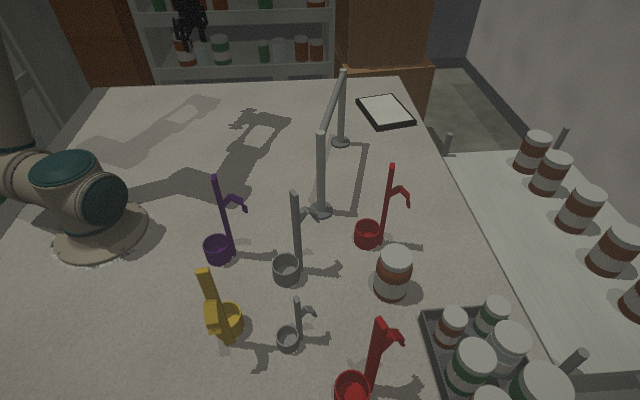

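Candidates for the larger steel dipper are below.

| Object | Scene pixel | Side pixel |
|---|---|---|
| Grey tall dipper | (317,190) | (293,235) |
| Grey small dipper | (278,180) | (293,325) |
| Purple dipper | (380,175) | (220,220) |
| Yellow dipper | (317,150) | (220,310) |
| Red dipper | (220,165) | (365,365) |
| Red dipper | (270,245) | (385,205) |

I choose the grey tall one and check it in a close crop. The bar runs from (357,198) to (484,324) in the scene view, and the jar is at (235,235).

```bash
python3 - <<'E'
from h import *
a=cv2.imread('pics/scene.png');b=cv2.imread('pics/side.png')
A=cv2.resize(a[140:235,280:360],None,fx=5,fy=5,interpolation=cv2.INTER_CUBIC)
B=cv2.resize(b[180:295,260:340],None,fx=5,fy=5,interpolation=cv2.INTER_CUBIC)
o=np.zeros((575,800,3),np.uint8);o[:475,:400]=A;o[:575,400:]=B
cv2.imwrite('pics/crop.png',o)
E
```

```text
(no output)
```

View pics/crop.png

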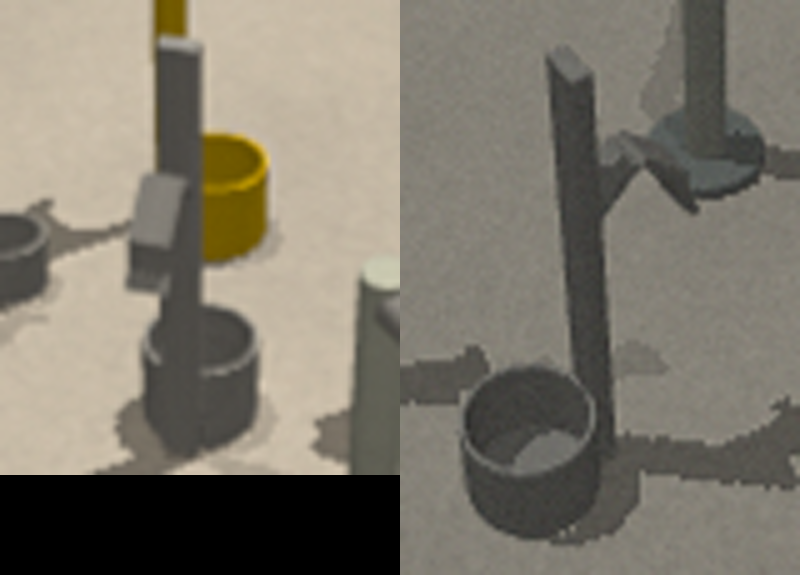

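The crop shows a plain grey, tall dipper: top at scene (316,149) and side (294,193), hook apex at side (306,209), and cup rim at side (286,264). Next I fit its pose and the bar's.

```bash
cat > fit.py <<'E'
from h import *
from scipy.optimize import least_squares
C={n:eyes.get_calibration(n) for n in('scene','side')}
def T(q,p):
    c,s=np.cos(q[2]),np.sin(q[2]);p=np.atleast_2d(p)
    return np.c_[q[0]+c*p[:,0]-s*p[:,1],q[1]+s*p[:,0]+c*p[:,1],p[:,2]]
def fit(obs):
    f=lambda q:np.concatenate([proj(n,T(q,p),C[n])[0]-uv for n,p,uv in obs])
    return min((least_squares(f,[.5,.1,y],loss='soft_l1') for y in np.arange(0,6.3,.7)),key=lambda r:r.cost)
E
cat > run.py <<'E'
from fit import *
d=[('scene',(-.023,0,.24),(316.2,148.8)),('side',(-.023,0,.24),(293.8,193)),('side',(-.056,0,.05),(285.6,264.4)),('scene',(-.056,0,.05),(320.6,207.6)),('side',(0,0,.185),(306.4,209.2))]
b=[('scene',(0,.16,.247),(484,324)),('scene',(0,-.16,.247),(357,196.5)),('side',(0,.16,.247),(343,71)),('side',(0,-.16,.247),(321.5,133)),('scene',(0,-.16,0.004),(352,284)),('side',(0,-.16,0.004),(320,210)),('side',(0,.16,0.004),(341,142))]
for nm,o in(('dip',d),('bar',b)):
    r=fit(o);print(nm,r.x.round(4),r.fun.round(1))
print('jar',onz('side',(394,257),.12),onz('scene',(232,215),.12)); print('small top',onz('side',(296.5,300),.145),'red2 top',onz('side',(391,166),.24),'purple top',onz('side',(214,177),.24))
im={'scene':cv2.imread('pics/scene.png'),'side':cv2.imread('pics/side.png')}
rd=fit(d).x;rb=fit(b).x
P=[(x,y,.24) for x in(-.028,-.018) for y in(-.01,.01)]+[(x,y,0) for x in(-.028,-.018) for y in(-.01,.01)]+[(-.056+.03*np.cos(t),.03*np.sin(t),.05) for t in np.arange(0,6.3,.2)]+[(x,y,z) for x,z in((0,.185),(.02,.165),(.02,.15),(.029,.138)) for y in(-.01,.01)]
B=[(s,y,.235) for s in(-.009,.009) for y in np.arange(-.15,.16,.02)]
o=[]
for n in im:
    g=cv2.resize(im[n],None,fx=4,fy=4,interpolation=cv2.INTER_CUBIC)
    for q,pp in((rd,P),(rb,B)):
        for u,v in proj(n,T(q,pp),C[n]): cv2.circle(g,(int(4*u+2),int(4*v+2)),2,(0,255,0),-1)
    o.append(g)
W=np.zeros((600,800,3),np.uint8)
W[:400,:300]=o[0][560:960,1180:1480]; W[:500,300:560]=o[1][720:1220,1080:1340]
W[:,560:800]=o[1][240:840,1220:1460]
cv2.imwrite('pics/ov.png',W)
E
python3 run.py
```

```text
dip [ 0.5077 -0.1504  6.7388] [-1.7 -0.6  0.1 -0.5 -0.6 -1.8 -0.9 -0.2 -0.6 -0.2]
bar [ 0.5963  0.1784 -0.2815] [-0.2  0.1  0.  -2.   0.3 -2.1 -0.7 -1.7 -0.9 -0.6  1.  -0.6 -0.7 -0.9]
jar [ 0.67294466 -0.23144051  0.12      ] [ 0.67725188 -0.22404608  0.12      ]
small top [ 0.48150733 -0.32461179  0.145     ] red2 top [ 0.68072457 -0.09963637  0.24      ] purple top [ 0.33576525 -0.10376691  0.24      ]
```

View pics/ov.png

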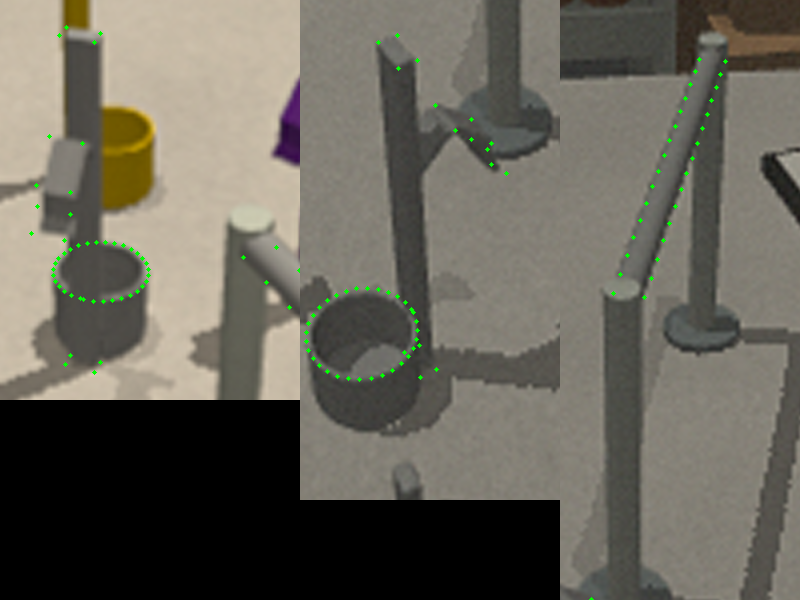

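The overlay agrees to within a few mm. The dipper is near (0.508, -0.150) with yaw about 0.46, and the bar's middle is near (0.596, 0.178) with yaw about -0.28. I move up and over the dipper, with the fingers set to close along its y.

>>> drive_tool(rows=[[[0,0,0],[0,0,6],8.5],[[0,0,0],[0,0,6],8.5],[[0,0,-0.17],[2.2,-5.3,5],8.5],[[0,0,-0.17],[2.2,-5.3,0],8.5],[[0,0,-0.17],[2.2,-5.3,0],8.5],[[0,0,-0.17],[2.2,-5.3,0],8.5],[[0,0,-0.17],[2.2,-5.3,0],8.5],[[0,0,-0.17],[2.2,-5.3,0],8.5]])

```text
clock: 1.1
position: [0.3301, 0.2281, 0.4031]
ee_rot: [0.0, 0.638, 0.77, -0.0]
contact_force: [0.8, 0.1, -0.1]
width: 0.085
gripper_force: 0.0
```

>>> drive_tool(rows=[[[0,0,-0.17],[2.2,-5.3,0],8.5],[[0,0,-0.17],[2.2,-5.3,0],8.5],[[0,0,-0.17],[2.2,-5.3,0],8.5],[[0,0,-0.17],[2.2,-5.3,0],8.5],[[0,0,-0.17],[2.2,-5.3,0],8.5],[[0,0,-0.17],[2.2,-5.3,0],8.5],[[0,0,-0.17],[2.2,-5.3,0],8.5],[[0,0,-0.12],[0,0,0],8.5]])

```text
clock: 2.1
position: [0.4851, -0.145, 0.4014]
ee_rot: [-0.0, 0.976, 0.22, -0.001]
contact_force: [0.4, 0.4, -0.4]
width: 0.0853
gripper_force: 0.0
```

```bash
cat > st.py <<'E'
from h import *
from scipy.spatial.transform import Rotation as R
s=manip.get_state(); q=s['ee_rot']; r=R.from_quat([q[1],q[2],q[3],q[0]]).as_matrix()
print('t',round(s['clock'],2),'p',s['position'].round(4),'ty',r[:,1].round(3),'tz',r[:,2].round(3),'yawy',round(np.arctan2(r[1,1],r[0,1]),3),'F',s['contact_force'].round(2),'M',s['moment'].round(2),'w',round(s['width'],4),'g',round(s['gripper_force'],1),'q',s['qpos'].round(2))
E
python3 st.py; python3 - <<'E'
from h import *
c=eyes.get_calibration('wrist');save('wrist','pics/w1.png')
import json;json.dump({k:np.array(v).tolist() for k,v in c.items()},open('w1.json','w'))
V=np.array(c['view']);print(-V[:3,:3].T@V[:3,3])
E
```

```text
t 2.1 p [ 0.4851 -0.145   0.4014] ty [ 0.429 -0.903 -0.001] tz [-0.003 -0.    -1.   ] yawy -1.127 F [ 0.37  0.42 -0.36] M [0.03 0.04 0.02] w 0.0853 g 0.0 q [-0.43  0.12  1.32 -0.    1.7   0.7 ]
[ 0.55421308 -0.11227926  0.53297268]
```

View pics/w1.png

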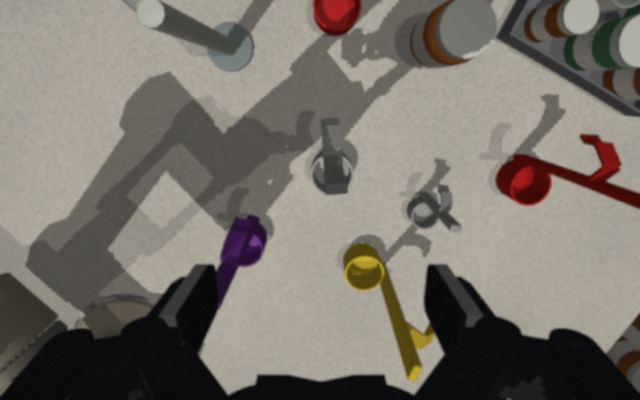

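The wrist view shows the steel dipper near (333,165), with the handle top at (336,187) and the hook tip at (330,123). I refine the fit with wrist features in an enlarged crop.

```bash
python3 - <<'E'
from fit import *
import json
a=cv2.imread('pics/w1.png');C['wrist']=json.load(open('w1.json'))
g=cv2.resize(a[105:215,290:380],None,fx=5,fy=5,interpolation=cv2.INTER_CUBIC);g2=g.copy()
P=[(x,y,.24) for x in(-.028,-.018) for y in(-.01,.01)]+[(-.056+.03*np.cos(t),.03*np.sin(t),.05) for t in np.arange(0,6.3,.3)]+[(x,y,z) for x,z in((0,.185),(.02,.165),(.02,.15),(.029,.138)) for y in(-.01,.01)]
for u,v in proj('wrist',T([.5077,-.1504,.456],P),C['wrist']): cv2.circle(g2,(int(5*(u-290)+2),int(5*(v-105)+2)),2,(0,255,0),-1)
o=np.zeros((550,800,3),np.uint8);o[:,:400]=g[:,:400];o[:,400:]=g2[:,:400];cv2.imwrite('pics/wc.png',o)
E
```

```text
(no output)
```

View pics/wc.png

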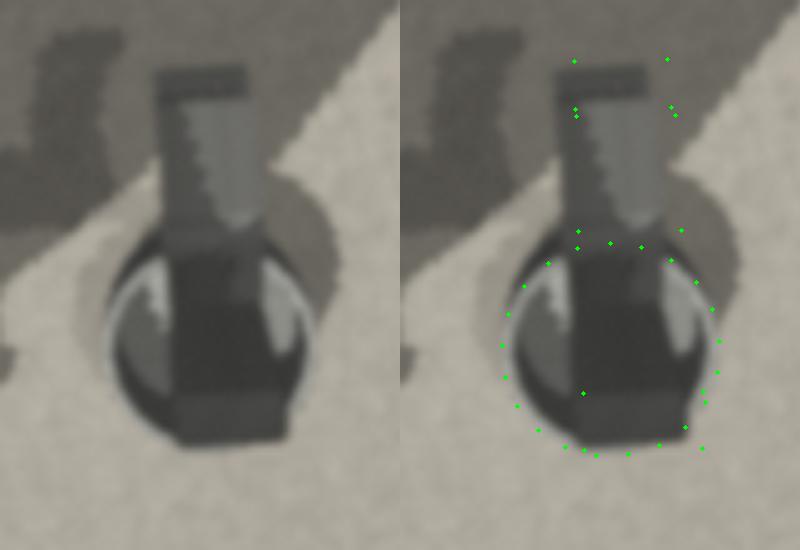

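```bash
python3 - <<'E'
from fit import *
import json
C['wrist']=json.load(open('w1.json'))
w=lambda u,v:((u-2)/5+290,(v-2)/5+105)
o=[('wrist',(-.018,.01,.24),w(170,393)),('wrist',(-.018,-.01,.24),w(286,390)),('wrist',(-.028,.01,.24),w(180,446)),('wrist',(-.028,-.01,.24),w(287,440)),
('wrist',(.029,.01,.138),w(152,70)),('wrist',(.029,-.01,.138),w(245,66)),
('wrist',(-.056,0,.05),w(211,347)),
('scene',(-.023,0,.24),(316.2,148.8)),('side',(-.023,0,.24),(293.8,193)),('side',(-.056,0,.05),(285.6,264.4)),('scene',(-.056,0,.05),(320.6,207.6)),
('side',(0,-.01,.185),(308.4,211.4)),('side',(0,.01,.185),(304.7,206.4)),('scene',(0,-.01,.185),(310.4,175.6)),('scene',(0,.01,.185),(317,175))]
r=fit(o);print(r.x%6.2832,r.fun.round(1));print('stub',T(r.x,(-.023,0,.22)))
r=fit(o[:7]);print(r.x,r.fun.round(1));print('stub',T(r.x,(-.023,0,.22)))
E
```

```text
[0.50652649 6.13595054 0.51132329] [ 0.   0.3  0.6 -0.7 -1.2  1.1  1.   0.7 -0.1 -1.5 -0.1 -2.  -0.2  0.7
 -0.8 -0.4 -0.2 -1.3 -0.4 -1.9 -0.8 -0.1 -0.5 -0.5 -2.3 -1.4 -2.3 -1.4
 -0.4  0.7]
stub [[ 0.48646824 -0.15850408  0.22      ]]
[ 0.50648121 -0.14722141  0.51003478] [-0.1  0.3  0.5 -0.6 -1.3  1.1  0.9  0.8 -0.1 -1.4 -0.1 -1.9 -0.3  0.7]
stub [[ 0.48640848 -0.15845019  0.22      ]]
```

Stub at (0.486, -0.1585), yaw 0.51. I go down onto it.

>>> drive_tool(rows=[[[0,0,0.067],[0.1,-1.35,0],8.5],[[0,0,0],[0,0,-5],8.5],[[0,0,0],[0,0,-5],8.5],[[0,0,0],[0,0,-4],8.5],[[0,0,0],[0,0,-3],8.5],[[0,0,0],[0,0,-1.9],8.5],[[0,0,0],[0,0,0],8.5]])

```text
clock: 3.02
position: [0.4837, -0.1536, 0.213]
ee_rot: [-0.001, 0.966, 0.258, -0.002]
contact_force: [-0.9, -0.4, 0.9]
width: 0.0848
gripper_force: 0.0
```

```bash
python3 st.py
```

```text
t 3.02 p [ 0.4837 -0.1536  0.213 ] ty [ 0.498 -0.867 -0.003] tz [-0.004  0.002 -1.   ] yawy -1.049 F [-0.94 -0.4   0.89] M [-0.03  0.01 -0.03] w 0.0848 g 0.0 q [-0.44  0.2   1.69  0.    1.26  0.6 ]
```

>>> drive_tool(rows=[[[0,0,0],[0,0,0],5],[[0,0,0],[0,0,0],3.5],[[0,0,0],[0,0,0],2.5],[[0,0,0],[0,0,0],2.2],[[0,0,0],[0,0,0],1],[[0,0,0],[0,0,0],1],[[0,0,0],[0,0,0],1],[[0,0,0],[0,0,0],1]], force=80)

```text
clock: 4.03
position: [0.4856, -0.1549, 0.2149]
ee_rot: [0.001, 0.966, 0.257, 0.001]
contact_force: [0.8, -1.0, 4.5]
width: 0.0188
gripper_force: 79.0
```

```bash
python3 st.py
```

```text
t 4.03 p [ 0.4856 -0.1549  0.2149] ty [ 0.497 -0.868  0.002] tz [ 0.002 -0.001 -1.   ] yawy -1.051 F [ 0.82 -0.98  4.52] M [-0.29 -0.35  0.07] w 0.0188 g 79.0 q [-0.45  0.19  1.69 -0.    1.26  0.61]
```

Gripped at 18.8 mm. Lifting.

>>> drive_tool(rows=[[[0,0,0],[0,0,1],1],[[0,0,0],[0,0,3],1],[[0,0,0],[0,0,4],1],[[0,0,0],[0,0,5],1],[[0,0,0],[0,0,5],1],[[0,0,0],[0,0,5],1],[[0,0,0],[0,0,3],1],[[0,0,0],[0,0,2],1]], force=90)

```text
clock: 5.03
position: [0.4843, -0.1541, 0.4954]
ee_rot: [-0.0, 0.966, 0.257, -0.0]
contact_force: [0.3, 0.1, -2.7]
width: 0.0186
gripper_force: 88.2
```

>>> drive_tool(rows=[[[0,0,-0.05],[0,1,0],1],[[0,0,-0.1],[0.8,3,0],1],[[0,0,-0.13],[1.2,4.5,0],1],[[0,0,-0.13],[1.3,5,0],1],[[0,0,-0.13],[1.3,5,0],1],[[0,0,-0.13],[1.3,5,0],1],[[0,0,-0.13],[1.3,4,0],1],[[0,0,0],[1,3,0],1]])

```text
clock: 6.02
position: [0.5664, 0.1523, 0.4932]
ee_rot: [0.0, 0.99, -0.139, -0.002]
contact_force: [0.7, -0.3, -2.5]
width: 0.0185
gripper_force: 88.3
```

```bash
python3 st.py
```

```text
t 6.03 p [0.5664 0.1523 0.4932] ty [-0.276 -0.961  0.002] tz [-0.004 -0.    -1.   ] yawy -1.85 F [ 0.7  -0.34 -2.54] M [-0.05 -0.09 -0.05] w 0.0185 g 88.3 q [0.14 0.28 0.91 0.   1.96 1.99]
```

>>> drive_tool(rows=[[[0,0,0],[0.3,1.5,0],1],[[0,0,0],[0.5,1.8,0],1],[[0,0,0],[0,0,0],1],[[0,0,0],[0,0,0],1]])

```text
clock: 6.52
position: [0.5748, 0.1825, 0.4946]
ee_rot: [0.0, 0.99, -0.14, -0.0]
contact_force: [0.2, -0.2, -2.0]
width: 0.0186
gripper_force: 88.3
```

```bash
python3 st.py; python3 - <<'E'
from h import *
a=save('scene','pics/s2.png')[:,:,::-1];b=save('side','pics/d2.png')[:,:,::-1];import json
c=eyes.get_calibration('wrist');w=save('wrist','pics/w2.png')[:,:,::-1];json.dump({k:np.array(v).tolist() for k,v in c.items()},open('w2.json','w'))
f=lambda im,y,x,h,w_:cv2.resize(im[y:y+h,x:x+w_],(400,300),interpolation=cv2.INTER_CUBIC)
o=np.zeros((600,800,3),np.uint8)
o[:300,:400]=f(a,90,300,240,320);o[:300,400:]=f(b,20,220,180,240);o[300:,:400]=f(w,0,0,400,640)
cv2.imwrite('pics/c2.png',o)
E
```

```text
t 6.53 p [0.5748 0.1825 0.4946] ty [-0.278 -0.961  0.001] tz [-0.    -0.001 -1.   ] yawy -1.852 F [ 0.19 -0.18 -2.02] M [-0.02  0.04  0.02] w 0.0186 g 88.3 q [ 0.19  0.3   0.86 -0.    1.98  2.04]
```

View pics/c2.png

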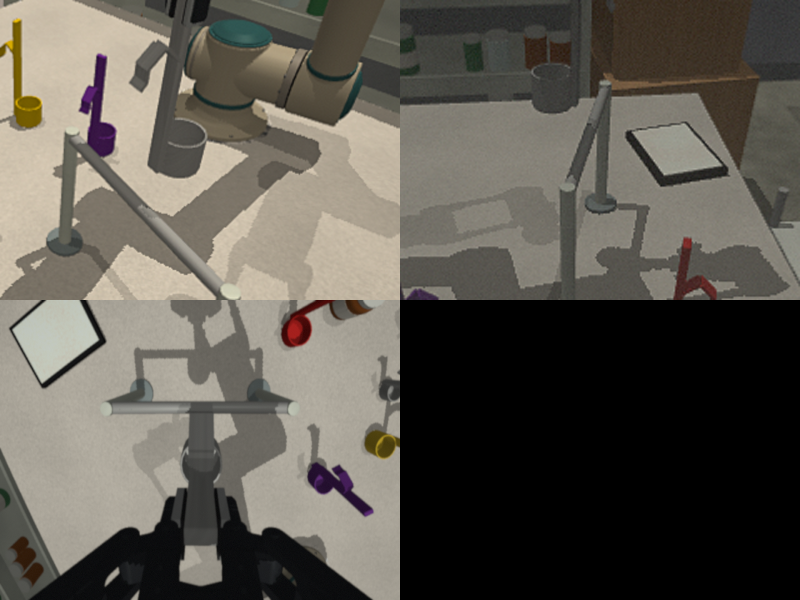

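The composite shows the dipper upright, held above the bar with its cup on the robot side. In the wrist picture the post tops are near (171,144) and (469,144), and the bar is parallel to the hook. I measure the bar across from the wrist view.

```bash
python3 - <<'E'
from fit import *
import json
C['wrist']=json.load(open('w2.json'))
g=cv2.cvtColor(cv2.imread('pics/w2.png'),cv2.COLOR_BGR2GRAY)
for u in(200,230,260,380,410,440): print(u,g[132:158,u])
bar=[.5963,.1784,-.2815]
print(proj('wrist',T(bar,[(s,y,.235) for y in(.12,.08,-.08,-.12) for s in(-.009,.009)]),C['wrist']).round(1).tolist())
print('top',proj('wrist',T(bar,[(0,.16,.247),(0,-.16,.247)]),C['wrist']).round(1).tolist())
o=[('wrist',(0,.16,.247),(171,144)),('wrist',(0,-.16,.247),(469,144))]
print(fit(o).x,fit(o).fun)
# dipper tip prediction: grasp pose
d=[.5748+.0221,.1825-.0064,-.2815];dz=.4946+.008-.04-.18
print('tip',proj('wrist',T(d,[(.029,.01,.138+dz),(.029,-.01,.138+dz)]),C['wrist']).round(1).tolist())
E
```

```text
200 [ 71  71  70  72  80  92 105 115 123 130 135 140 144 146 145 142 138 132
 125 130 147 162 166 165 165 164]
230 [123 119 106  91  85  95 107 117 125 132 139 145 150 151 148 143 137 131
 125 128 146 160 165 165 165 165]
260 [164 159 141 111  94  99 110 118 126 134 143 152 156 158 153 145 137 131
 128 137 154 164 166 166 165 165]
380 [103 101  93  82  78  80  83  85  88  93  98  97  92  86  84  81  77  75
  74  82  95 101 102 103 103 104]
410 [ 55  56  58  65  73  79  83  85  88  92  96  95  92  87  84  81  78  75
  73  81  93 101 101 101 100 100]
440 [ 68  68  65  68  73  77  82  84  86  90 101 116 125 125 116 101  86  78
  78  85  96 102 104 106 104 104]
[[209.3, 150.1], [207.8, 133.6], [245.6, 150.0], [244.6, 133.4], [392.0, 149.8], [392.9, 133.2], [428.3, 149.8], [429.7, 133.3]]
top [[168.0, 143.8], [469.5, 143.4]]
[0.5954006  0.17722535 6.00031937] [-1.69440043  0.1006901   1.69566716  0.10000448]
tip [[303.0, 133.6], [338.3, 133.5]]
```

The dipper origin is within about 1 mm of the bar across it. Lowering to about 15 mm above contact.

>>> drive_tool(rows=[[[0,0,0],[0,0,-2],1],[[0,0,0],[0,0,-3.5],1],[[0,0,0],[0,0,-4],1],[[0,0,0],[0,0,-4],1],[[0,0,0],[0,0,-3],1],[[0,0,0],[0,0,-2],1],[[0,0,0],[0,0,-1],1],[[0,0,0],[0,0,0],1]])

```text
clock: 7.68
position: [0.5748, 0.183, 0.2992]
ee_rot: [0.0, 0.99, -0.14, -0.0]
contact_force: [0.5, -0.2, -2.0]
width: 0.0189
gripper_force: 88.4
```

```bash
python3 st.py; python3 - <<'E'
from h import *
a=save('scene','pics/s3.png')[:,:,::-1];b=save('side','pics/d3.png')[:,:,::-1]
f=lambda im,y,x,h,w_:cv2.resize(im[y:y+h,x:x+w_],(400,400),interpolation=cv2.INTER_CUBIC)
cv2.imwrite('pics/c3.png',np.hstack([f(a,170,360,150,150),f(b,40,280,100,100)]))
E
```

```text
t 7.67 p [0.5748 0.183  0.2992] ty [-0.277 -0.961  0.001] tz [-0.001 -0.    -1.   ] yawy -1.851 F [ 0.46 -0.21 -2.04] M [-0.04 -0.03  0.06] w 0.0189 g 88.4 q [ 0.19  0.29  1.34 -0.    1.51  2.04]
```

View pics/c3.png

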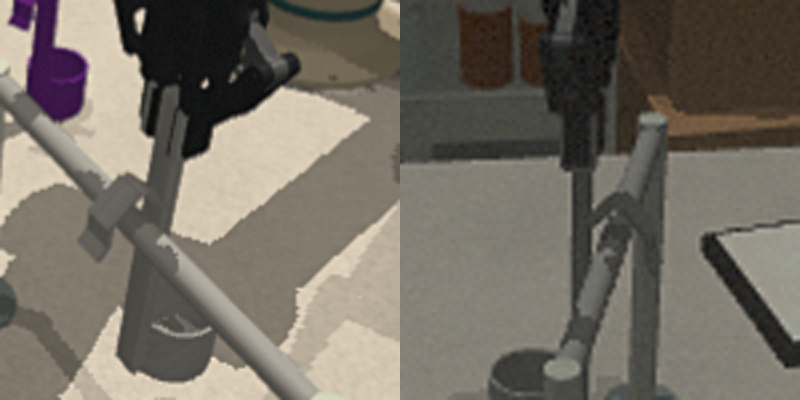

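The hook straddles the bar in both views (crop (115,215) left, (625,205) right). Now a slow lowering while watching force.

>>> drive_tool(rows=[[[0,0,0],[0,0,-0.4],1],[[0,0,0],[0,0,-0.4],1],[[0,0,0],[0,0,-0.3],1],[[0,0,0],[0,0,-0.2],1],[[0,0,0],[0,0,0],1]])

```text
clock: 8.4
position: [0.5749, 0.1834, 0.2861]
ee_rot: [0.0, 0.99, -0.14, -0.0]
contact_force: [-0.2, -0.2, -3.2]
width: 0.0185
gripper_force: 88.5
```

>>> drive_tool(rows=[[[0,0,0],[0,0,-0.1],1],[[0,0,0],[0,0,-0.1],1],[[0,0,0],[0,0,0],1]])

```text
clock: 8.78
position: [0.5749, 0.1835, 0.2854]
ee_rot: [-0.0, 0.99, -0.14, 0.0]
contact_force: [-1.2, 0.4, 3.2]
width: 0.0186
gripper_force: 88.9
```

```bash
python3 st.py
```

```text
t 8.78 p [0.5749 0.1835 0.2854] ty [-0.276 -0.961 -0.001] tz [ 0.001  0.    -1.   ] yawy -1.851 F [-1.2   0.43  3.15] M [-0.01  0.33  0.  ] w 0.0186 g 88.9 q [0.19 0.3  1.37 0.   1.48 2.04]
```

Contact made: the bar carries it. I now rotate the tool slowly about the bar axis to the natural lean with a lighter grip, so the pads can also slip.

>>> drive_tool(rows=[[[-0.014,-0.048,0],[-0.24,0.07,-0.12],1],[[-0.014,-0.048,0],[-0.24,0.07,-0.12],1],[[-0.014,-0.048,0],[-0.23,0.065,-0.14],1],[[-0.014,-0.048,0],[-0.23,0.065,-0.14],1],[[0,0,0],[0,0,0],1]], force=40)

```text
clock: 9.4
position: [0.5642, 0.1864, 0.2788]
ee_rot: [0.014, 0.985, -0.138, 0.098]
contact_force: [-0.4, -0.7, -1.7]
width: 0.019
gripper_force: 88.4
```

```bash
python3 st.py
```

```text
t 9.4 p [0.5642 0.1864 0.2788] ty [-0.276 -0.961  0.001] tz [ 0.189 -0.056 -0.98 ] yawy -1.85 F [-0.36 -0.7  -1.7 ] M [0.08 0.18 0.  ] w 0.019 g 88.4 q [ 0.26  0.2   1.53 -0.11  1.24  2.14]
```

>>> drive_tool(rows=[[[-0.014,-0.048,0],[-0.21,0.06,-0.19],1],[[-0.014,-0.048,0],[-0.21,0.06,-0.19],1],[[-0.014,-0.048,0],[-0.2,0.06,-0.19],1],[[0,0,0],[0,0,-0.04],1],[[0,0,0],[0,0,0],1]], force=30)

```text
clock: 10.02
position: [0.5584, 0.188, 0.2726]
ee_rot: [0.025, 0.975, -0.138, 0.17]
contact_force: [-6.8, 1.2, 2.5]
width: 0.0187
gripper_force: 89.2
```

```bash
python3 st.py
```

```text
t 10.03 p [0.5584 0.188  0.2726] ty [-0.278 -0.961  0.002] tz [ 0.325 -0.096 -0.941] yawy -1.852 F [-6.85  1.2   2.47] M [ 0.21  1.2  -0.07] w 0.0187 g 89.2 q [ 0.32  0.15  1.65 -0.22  1.07  2.26]
```

>>> drive_tool(rows=[[[0,0,0],[-0.1,0.03,0],1],[[0,0,0],[-0.1,0.03,0],1],[[0,0,0],[0,0,0],1]], force=20)

```text
clock: 10.4
position: [0.5581, 0.1883, 0.2727]
ee_rot: [0.025, 0.975, -0.138, 0.172]
contact_force: [-0.4, 1.0, -1.9]
width: 0.0185
gripper_force: 88.7
```

```bash
python3 st.py; python3 - <<'E'
from h import *
a=save('scene','pics/s4.png')[:,:,::-1];b=save('side','pics/d4.png')[:,:,::-1]
f=lambda im,y,x,h,w_:cv2.resize(im[y:y+h,x:x+w_],(400,400),interpolation=cv2.INTER_CUBIC)
cv2.imwrite('pics/c4.png',np.hstack([f(a,170,360,150,150),f(b,50,290,80,80)]))
E
```

```text
t 10.4 p [0.5581 0.1883 0.2727] ty [-0.277 -0.961  0.001] tz [ 0.329 -0.096 -0.939] yawy -1.851 F [-0.41  1.01 -1.95] M [ 0.11  0.44 -0.01] w 0.0185 g 88.7 q [ 0.33  0.15  1.65 -0.23  1.06  2.26]
```

View pics/c4.png

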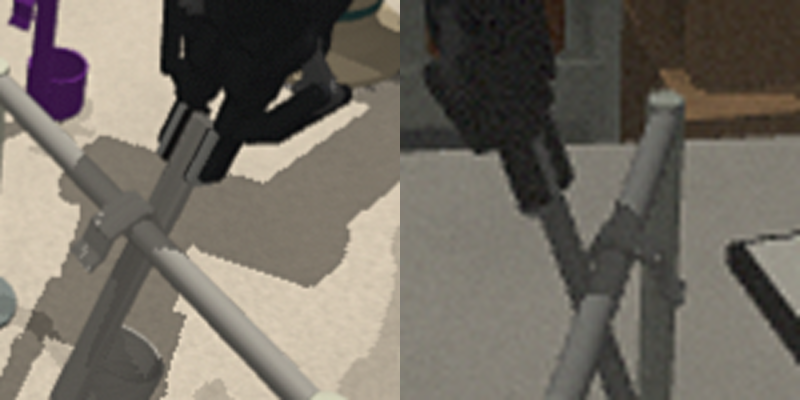

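The hook is seated on the bar at about 20° lean (crops (125,215) and (620,250)). I ease down 1 mm and start opening in small steps.

>>> drive_tool(rows=[[[0,0,0],[0,0,-0.1],1],[[0,0,0],[0,0,0],1.7],[[0,0,0],[0,0,0],1.8]], force=20)

```text
clock: 10.88
position: [0.5578, 0.1885, 0.2723]
ee_rot: [0.025, 0.975, -0.137, 0.173]
contact_force: [0.9, -0.5, -2.1]
width: 0.0191
gripper_force: 88.6
```

```bash
python3 st.py
```

```text
t 10.88 p [0.5578 0.1885 0.2723] ty [-0.277 -0.961  0.001] tz [ 0.33  -0.096 -0.939] yawy -1.851 F [ 0.89 -0.46 -2.14] M [ 0.05  0.19 -0.02] w 0.0191 g 88.6 q [ 0.33  0.15  1.65 -0.23  1.06  2.26]
```

>>> drive_tool(rows=[[[0,0,0],[0,0,-0.1],1.8],[[0,0,0],[0,0,-0.1],1.8],[[0,0,0],[0,0,0],1.8]])

```text
clock: 11.25
position: [0.5578, 0.1885, 0.2719]
ee_rot: [0.025, 0.975, -0.137, 0.174]
contact_force: [-3.4, -0.9, 5.7]
width: 0.0187
gripper_force: 89.6
```

```bash
python3 st.py
```

```text
t 11.25 p [0.5578 0.1885 0.2719] ty [-0.277 -0.961  0.   ] tz [ 0.332 -0.096 -0.938] yawy -1.851 F [-3.41 -0.88  5.66] M [-0.13  0.21 -0.05] w 0.0187 g 89.6 q [ 0.33  0.15  1.66 -0.23  1.06  2.26]
```

>>> drive_tool(rows=[[[0,0,0],[0,0,0.1],1.8],[[0,0,0],[0,0,0],1.88],[[0,0,0],[0,0,0],1.92],[[0,0,0],[0,0,0],1.96]])

```text
clock: 11.75
position: [0.5578, 0.1886, 0.2717]
ee_rot: [0.025, 0.975, -0.137, 0.173]
contact_force: [-1.3, -0.4, 5.6]
width: 0.0196
gripper_force: 21.3
```

```bash
python3 st.py
```

```text
t 11.75 p [0.5578 0.1886 0.2717] ty [-0.277 -0.961  0.001] tz [ 0.331 -0.096 -0.939] yawy -1.851 F [-1.33 -0.4   5.63] M [-0.17 -0.03 -0.07] w 0.0196 g 21.3 q [ 0.33  0.15  1.66 -0.23  1.06  2.26]
```

Grip is down to 21 N. Opening further in fine steps.

>>> drive_tool(rows=[[[0,0,0],[0,0,0.05],1.98],[[0,0,0],[0,0,0],2.0],[[0,0,0],[0,0,0],2.02],[[0,0,0],[0,0,0],2.05],[[0,0,0],[0,0,0],2.08],[[0,0,0],[0,0,0],2.12],[[0,0,0],[0,0,0],2.16],[[0,0,0],[0,0,0],2.2]])

```text
clock: 12.75
position: [0.5574, 0.1885, 0.2716]
ee_rot: [0.025, 0.975, -0.138, 0.172]
contact_force: [-0.1, 0.4, 0.1]
width: 0.0219
gripper_force: 0.0
```

>>> drive_tool(rows=[[[0,0,0],[0,0,0],2.3],[[0,0,0],[0,0,0],2.4],[[0,0,0],[0,0,0],2.6],[[0,0,0],[0,0,0],2.8],[[0,0,0],[0,0,0],3.2],[[0,0,0],[0,0,0],3.6],[[0,0,0],[0,0,0],4],[[0,0,0],[0,0,0],4]])

```text
clock: 13.75
position: [0.5574, 0.1885, 0.2716]
ee_rot: [0.025, 0.975, -0.138, 0.172]
contact_force: [-0.3, -0.1, 0.5]
width: 0.0398
gripper_force: 0.0
```

```bash
python3 st.py; python3 - <<'E'
from h import *
a=save('scene','pics/s5.png')[:,:,::-1];b=save('side','pics/d5.png')[:,:,::-1]
f=lambda im,y,x,h,w_:cv2.resize(im[y:y+h,x:x+w_],(400,400),interpolation=cv2.INTER_CUBIC)
cv2.imwrite('pics/c5.png',np.hstack([f(a,170,360,150,150),f(b,50,290,80,80)]))
E
```

```text
t 13.75 p [0.5574 0.1885 0.2716] ty [-0.277 -0.961  0.001] tz [ 0.329 -0.096 -0.939] yawy -1.851 F [-0.32 -0.14  0.5 ] M [ 0.01  0.22 -0.  ] w 0.0398 g 0.0 q [ 0.33  0.15  1.65 -0.23  1.06  2.26]
```

View pics/c5.png

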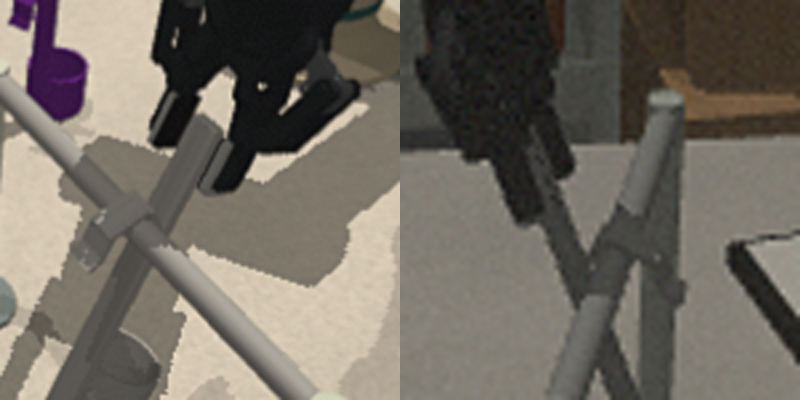

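The dipper hangs free between the open pads, with hardly any lean change. I retract along the tool axis.

>>> drive_tool(rows=[[[0,0,0],[0,0,0],5],[[0,0,0],[0,0,0],6],[[0,0,0],[-0.66,0.19,1.88],6],[[0,0,0],[-1.0,0.29,2.8],6],[[0,0,0],[-1.3,0.38,3.75],6],[[0,0,0],[-1.3,0.38,3.75],6],[[0,0,0],[-1.3,0.38,3.75],6],[[0,0,0],[0,0,0],6]])

```text
clock: 14.85
position: [0.5023, 0.2054, 0.4352]
ee_rot: [0.023, 0.975, -0.137, 0.176]
contact_force: [-0.6, -0.3, -0.9]
width: 0.0599
gripper_force: 0.0
```

>>> drive_tool(rows=[[[0,0,0],[0,0,0],6],[[0,0,0],[0,0,0],6],[[0,0,0],[0,0,0],6],[[0,0,0],[0,0,0],6],[[0,0,0],[0,0,0],6],[[0,0,0],[0,0,0],6],[[0,0,0],[0,0,0],6],[[0,0,0],[0,0,0],6]])

```text
clock: 15.85
position: [0.5018, 0.2047, 0.4309]
ee_rot: [0.025, 0.975, -0.138, 0.172]
contact_force: [-0.3, -0.1, 0.4]
width: 0.0602
gripper_force: 0.0
```

```bash
python3 st.py; cat > mo.py <<'E'
from h import *
import time
fr=[]
for i in range(8):
    a=eyes.get_image('scene').astype(int); fr.append(a)
    if i<7: b=eyes.get_image('side')
R=lambda x:x[170:330,360:500]
print([round(float(np.abs(R(fr[i])-R(fr[0])).mean()),2) for i in range(8)])
a=fr[-1].astype(np.uint8)[:,:,::-1];b=eyes.get_image('side')[:,:,::-1]
f=lambda im,y,x,h,w_:cv2.resize(im[y:y+h,x:x+w_],(400,400),interpolation=cv2.INTER_CUBIC)
cv2.imwrite('pics/c6.png',np.hstack([f(a,140,340,200,200),f(b,50,270,120,120)]))
E
python3 mo.py
```

```text
t 15.85 p [0.5018 0.2047 0.4309] ty [-0.277 -0.961  0.001] tz [ 0.329 -0.096 -0.939] yawy -1.851 F [-0.31 -0.12  0.36] M [ 0.03  0.15 -0.01] w 0.0602 g 0.0 q [ 0.4   0.04  1.4  -0.22  1.43  2.25]
[0.0, 0.67, 0.67, 0.7, 0.69, 0.69, 0.7, 0.69]
```

View pics/c6.png

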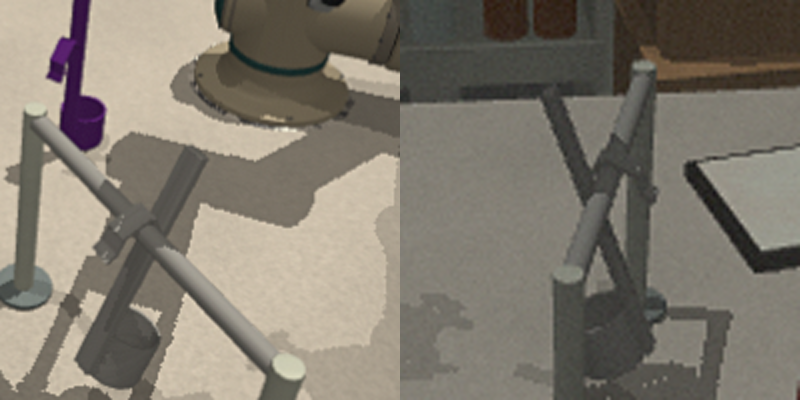

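The dipper hangs still near the bar's middle: frame differences stay at a constant noise level over about 0.7 s, and the arm is clear. Handing in.

```bash
python3 -c "
from rig import job
print(job.sign_off())"
```

```text
the job is handed in; nothing more can be done
None
```

The larger steel dipper hangs still by its hook near the middle of the bar, leaning about 20°, the gripper is clear, the small dipper and jar were left alone, and the job was handed in at about 16 s; no verdict was returned.

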